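# Move three lab vessels on to their next stations

## Robot

A 7-joint arm with a two-finger parallel gripper is mounted at the origin on the work surface. World frame = base frame: x ahead of the robot, y to its left, z up, the work surface at z = 0. Lengths are in m, angles in rad, forces in N, time in s.
With the tool pointing down it reaches from about 0.425 to 0.95 m from the base axis. Payload 4.7 kg.
Tool frame: the origin (TCP) lies on the centre line of the jaws, within the pads' length; the fingertips stand robot.nose_length ahead of it and the grasp point (between the pads) lies 8 mm behind it (robot.nose_length is the distance from the TCP to the fingertips, in m); z points along the fingers, x is the direction in which the jaws open and shut, and the axes are right-handed (so a half turn about z gives the same grasp; the last joint's range is limited). The gripper opens to 85 mm and grips with 20 to 120 N. Pads are 22 mm wide; open, the fingers measure 114 mm over their backs; the gripper's body (76 mm by 85 mm) begins 54 mm behind the grasp point. The pads swing forward as they close: fully open they stand 13 mm farther back than shut.
Start: joints at [1.109, 0.469, -0.049, 1.532, 0.024, 1.141, -0.082], TCP at [0.283, -0.613, 0.242] pointing down, gripper open.
Joint ranges: [-2.59, 2.59], [-0.33, 1.99], [-1.39, 1.29], [0.1, 2.45], [-1.04, 4.18], [0.21, 1.99], [-2.66, 2.66]. Speed limits (rad/s): [2.57, 2.57, 3.14, 3.14, 3.14, 3.14, 3.14].

## Interface

Orientations are given as [roll, pitch, yaw] about the fixed x, y, z axes, in that order (R = Rz(yaw) Ry(pitch) Rx(roll)).
In Python, from plant import robot gives the robot as it stands. Calls block until the motion is done:
- robot.goto(position, orientation): joint-space move of the TCP to a pose.
- robot.move_straight(position, vel=0.15, attitude=None, contact_N=None): straight line of the TCP; attitude=None keeps the orientation; vel is the mean speed in m/s. With contact_N (N) it stops when the force on the tool has changed by that much, and returns True; else False.
- robot.move_joints(angles): joint-space move.
- robot.grip(opening, strength=None): opening from 0.0 (shut) to 1.0 (fully open); strength is the grip in N (None keeps the last); returns when the fingers have stopped.
- robot.sleep(seconds).
- robot.inverse_kinematics(position, orientation): joint angles nearest the present ones, or None.
- robot.sense(): the state.
- robot.grab_frame(name): name is "scene" or "top"; returns a dict with "image" (400x640x3 uint8, red, green, blue), "range_z" (400x640 float32, m along the optical axis (not along the pixel's ray), 0 where there is no reading), "fx", "fy", "cx", "cy" (pixels), "R" (3x3) and "t" (3): a world point X has camera coordinates R X + t. Camera axes: x right, y down, z forward; pixel columns grow to the right and rows downward; lengths in m; the calibration is good to about 2 mm. A picture is of the moment at which its call begins.
A pose or a line that the arm cannot do raises robot.IKError and nothing moves.
- robot.close_job(): hands the job in, once; it reports no verdict.
The state is a dict: "t": time; "joint_pos": joint angles; "joint_velocities": joint speeds; "effort": joint torques, N m; "tcp_pos": TCP position; "tcp_rot": TCP orientation; "wrist_force": force on the tool from outside, world axes, zero at the start; "torque": the same for the moment, N m; "opening": opening from 0.0 (shut) to 1.0 (fully open).
Only numpy, scipy, OpenCV 4.12 (cv2) and the standard library are available. Lean on these libraries where they do the work, as an engineer would, in place of code of your own. Each camera call takes 0.05 s, during which the arm holds its last target.

## Task

Each vessel on the bench is due at its next station: move the small porcelain crucible from the tripod gauze to the balance pan, the stoppered conical flask from the balance to the stirrer plate, and the beaker from the stirrer to the tripod gauze, each set down upright, in the middle of the surface it stands on, and released. A station takes one vessel at a time; the empty white tile is free for parking one meanwhile. It is glass and porcelain: do not drop or topple any of it, and leave the wash bottle, the brown bottle and the mortar where they are.

Things in the scene. Friction and masses are not known exactly. Their poses are not given: they have to be found in the camera images.
- flask: Loose clear glass conical flask with a black rubber stopper fixed in its mouth, empty, 60 to 120 g: flat base of diameter 64 mm, cone from 12 to 74 mm up, straight neck of diameter 24 to 25 mm from 74 to 98 mm, lip of diameter 29 mm to 105 mm, stopper (diameter 25 mm) to 118 mm. Origin at the centre of its underside, z up its axis. Starts on the balance pan, up to 11 mm off its middle.
- beaker: Clear glass beaker, loose, empty, 42 to 84 g, a straight round cylinder of outer diameter 50 mm, 70 mm tall, flared to 53 mm in the top 3 mm, wall 2.5 mm, with a small spout on its own +x side of the rim. Origin at the centre of its underside, z up along its axis. It starts standing on the stirrer plate, up to 11 mm off its middle.
- crucible: White porcelain crucible, an open cup, loose, empty, 38 to 77 g, 40 mm tall: foot of diameter 30 mm, outer diameter 45 mm at 14 mm up, widening to 50 mm at 37 mm up and 51 mm at the rim; wall 3 mm. Origin at the centre of its underside, z up along its axis. It starts standing on the tripod gauze, up to 11 mm off its middle.
- balance: Top-pan balance, fixed: low white housing 176 mm wide (y) and 235 mm deep (x, from 148 mm in front of the origin to 88 mm behind it), 56 mm high, with a dark display along the front (its -x side). Its round steel pan, diameter 116 mm, is the standing surface, 78 mm above the bench. Origin on the bench right below the middle of the pan, z up; yaw within 0.15 rad of facing the robot.
- stirrer: Magnetic stirrer with hotplate, fixed, cold: grey housing 158 mm wide (y), 225 mm deep (x, 149 mm in front of the origin to 77 mm behind it), 88 mm high, two knobs on the front (-x) reaching 170 mm from the origin. Its square white ceramic plate, 140 by 140 mm, is the standing surface, 104 mm above the bench. Origin on the bench below the middle of the plate, z up; yaw up to 0.15 rad.
- tripod: Black steel tripod, fixed, with a square wire gauze 120 by 120 mm on top that has a pale round centre of diameter 72 mm; a small unlit spirit burner stands beneath it and its legs reach 68 mm out from the axis at the bench. The gauze is rigid and flat, and its top, the standing surface, is 133 mm above the bench. Origin on the bench right below the middle of the gauze, z up.
- tile: White square ceramic tile, 112 by 112 mm, 8 mm thick, fixed flat on the bench, with nothing on it: the free spot for parking. Origin on the bench below its middle, z up. The four stations stand in a row curved round the robot in any order, neighbours' middles at least 220 mm apart.
- wash_bottle: Bystander: loose white plastic wash bottle, diameter 62 mm, shoulder at 95 mm, grey cap, bent spout up to 171 mm high that reaches 53 mm out to its own -x side, away from the robot. Origin at the centre of its underside. Do not shift or topple it.
- reagent_bottle: Bystander: loose brown glass bottle with a black cap and blank paper label, diameter 60 mm, 135 mm tall. Origin at the centre of its underside. Do not shift or topple it.
- mortar: Bystander: loose white porcelain mortar with its pestle in it, diameter 96 mm at the rim, 55 mm tall, the pestle reaching 85 mm high. Origin at the centre of its underside. Do not shift or topple it.
Not all that is in view belongs to the job. What is shaped like the beaker but red is not meant.

How it is judged:
At the end, for the whole second after the job is handed in: The crucible stands on the balance pan, the flask on the stirrer plate and the beaker on the tripod gauze, each with its axis within 15 mm of the middle of that surface, its underside within 4 mm of the surface's height, upright within 0.1 rad, at rest (under 0.02 m/s) and free of the fingers (horizontal distance between crucible and balance below 0.015 m and z of crucible in the frame of balance between 0.074 and 0.082 m and angle between each of crucible, flask, beaker's own z axis and vertical below 0.1 rad and linear speed of each of crucible, flask, beaker below 0.02 m/s and contact force between each of crucible, flask, beaker and the fingers below 0.05 N and horizontal distance between flask and stirrer below 0.015 m and z of flask in the frame of stirrer between 0.1 and 0.108 m and horizontal distance between beaker and tripod below 0.015 m and z of beaker in the frame of tripod between 0.129 and 0.137 m); the robot touches nothing.
It fails at once if a vessel is tipped over (more than 0.7 rad from upright) (angle between any of flask, beaker, crucible's own z axis and vertical above 0.7 rad).
It fails at once if a vessel is dropped from about 2 cm or more (it moves faster than 0.6 m/s without touching the fingers) ((contact force between flask and the fingers below 0.05 N and linear speed of flask above 0.6 m/s) or (contact force between beaker and the fingers below 0.05 N and linear speed of beaker above 0.6 m/s) or (contact force between crucible and the fingers below 0.05 N and linear speed of crucible above 0.6 m/s)).
It fails at once if the wash bottle, brown bottle or mortar is shifted by more than 3 cm or knocked over (distance of any of wash_bottle, reagent_bottle, mortar from where it was at the start of the episode above 0.03 m or angle between any of wash_bottle, reagent_bottle, mortar's own z axis and vertical above 0.4 rad).
It also fails if it takes over 122 s, if anything falls off the work surface, if the arm or the gripper's body presses on something with over 40 N, if the wrist force passes 120 N, or if a joint passes its speed limit or range.

## Working session

There is one attempt and no reset: what is moved stays moved. The work goes in short steps, each a Python script; the robot and the scene stay as the last script left them, time stands still between calls to the robot, and variables do not carry over. Pictures are saved under pics/ and viewed, and the job is handed in when it is done.

```bash
ls; mkdir -p pics
python3 - <<'E'
from plant import robot
import cv2,numpy as np
print(robot.nose_length); s=robot.sense(); print(s)
for n in("scene","top"):
    f=robot.grab_frame(n); cv2.imwrite(f"pics/{n}0.png",f["image"][:,:,::-1]); np.savez(f"{n}0.npz",**f)
    print(n,f["fx"],f["fy"],f["cx"],f["cy"],f["R"],f["t"],-f["R"].T@f["t"],(f["range_z"]>0).mean())
E
```

```text
pics
0.011
{'t': 0.0, 'joint_pos': array([ 1.10911098,  0.46945701, -0.04862043,  1.53369737,  0.02407847,
        1.14101938, -0.08228503]), 'joint_velocities': array([-0.00084771, -0.0013552 ,  0.00014063, -0.00136259, -0.00116451,
       -0.00084314, -0.00033373]), 'effort': array([-5.31954756e-04, -5.10310543e+01, -4.63506812e-02, -2.37712598e+01,
        1.08572608e-02,  7.61256233e-03, -1.02465842e-05]), 'tcp_pos': array([ 0.28288444, -0.61223269,  0.24124953]), 'tcp_rot': array([ 3.14154922e+00,  1.99597369e-03, -1.13795060e+00]), 'wrist_force': array([-0.28698184, -0.72193972, -0.67640093]), 'torque': array([-0.00516847, -0.03386144, -0.02023934]), 'opening': 1.001747177138637}
scene 440.26702187007766 440.26702187007766 324.872160201196 193.55291133353677 [[-0.20507393  0.9787161  -0.00771269]
 [ 0.63982817  0.12809399 -0.75776767]
 [-0.74065146 -0.16033319 -0.65247887]] [ 0.11009742 -0.32208467  1.7436006 ] [1.52005729 0.21306004 0.89444635] 0.99562109375
top 366.9802252032466 366.9802252032466 325.28509391490394 199.50977487065913 [[-0.00932101 -0.99993797 -0.00609685]
 [-0.99269174  0.00998674 -0.12026381]
 [ 0.12031723  0.00493132 -0.99272325]] [-0.00127439  0.63092256  1.08789147] [ 0.49540764 -0.01293991  1.15584453] 0.99599609375
```

View pics/scene0.png

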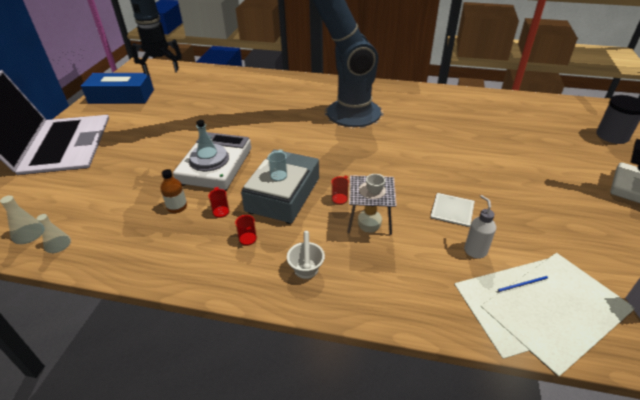

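View pics/top0.png

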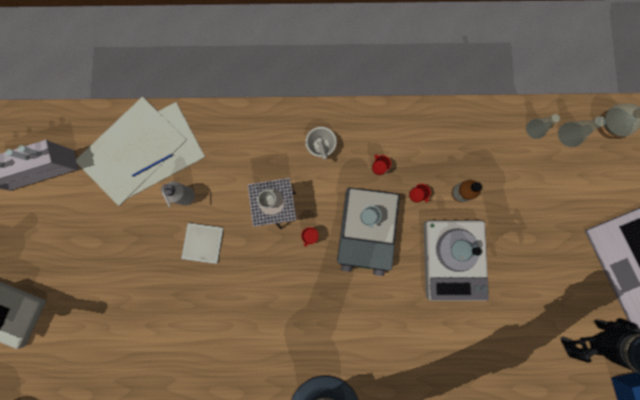

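The top view shows, from left to right, the tile (203,243), the tripod with the crucible (271,202), the stirrer with the clear beaker (371,214) and the balance with the flask (460,250). The three red cups at (310,236), (381,164) and (419,193) are decoys. Next I'll enlarge the crops and measure.

```bash
cat > h.py <<'E'
import numpy as np,cv2
def load(n): return dict(np.load(n+'.npz'))
def cloud(f):
    z=f["range_z"]; v,u=np.mgrid[:400,:640]
    c=np.stack([(u-f["cx"])/f["fx"]*z,(v-f["cy"])/f["fy"]*z,z],-1)
    P=(c-f["t"])@f["R"]; P[z<=0]=np.nan; return P
def ray(f,u,v,h):
    d=f["R"].T@np.array([(u-f["cx"])/f["fx"],(v-f["cy"])/f["fy"],1.]); o=-f["R"].T@f["t"]
    return (o+d*(h-o[2])/d[2])
def pix(f,X):
    c=f["R"]@np.asarray(X,float)+f["t"]; return np.array([c[0]/c[2]*f["fx"]+f["cx"],c[1]/c[2]*f["fy"]+f["cy"]])
E
python3 - <<'E'
from h import *
f=load('top0');g=load('scene0')
cv2.imwrite('pics/topcrop.png',cv2.resize(f["image"][110:310,170:500,::-1],None,fx=2.4,fy=2.4,interpolation=cv2.INTER_CUBIC))
cv2.imwrite('pics/scenecrop.png',cv2.resize(g["image"][100:290,150:510,::-1],None,fx=2.2,fy=2.2,interpolation=cv2.INTER_CUBIC))
P=cloud(f)
# height bands per station, top view
for nm,h,(u0,u1,v0,v1) in [('tile',.008,(170,235,215,270)),('tripod',.133,(240,305,170,235)),('stirrer',.104,(335,405,180,278)),('stirhouse',.088,(335,405,180,278)),('balance',.078,(420,495,215,305)),('balhouse',.056,(420,495,215,305))]:
    Q=P[v0:v1,u0:u1]; m=np.abs(Q[...,2]-h)<.006
    print(nm,m.sum(),np.nanmedian(Q[...,2][m]) if m.any() else 0)
    if nm!='tile' and m.sum()>20:
        pts=Q[m][:,:2].astype(np.float32); r=cv2.minAreaRect(pts); print('  rect',r,'circ',cv2.minEnclosingCircle(pts))
# tops histogram for vessels
for nm,(u0,u1,v0,v1) in [('flask',(440,490,228,275)),('beaker',(355,388,200,232)),('cru',(255,290,185,215))]:
    Q=P[v0:v1,u0:u1]; print(nm,np.histogram(Q[...,2][~np.isnan(Q[...,2])],bins=np.arange(0,.24,.01))[0])
E
```

```text
tile 2326 0.007046936629882157
tripod 1558 0.1350898854564906
  rect ((0.6147966980934143, 0.14357826113700867), (0.12036329507827759, 0.12051156163215637), 8.254311561584473) circ ((0.614020586013794, 0.1435895711183548), 0.08366211503744125)
stirrer 2093 0.10553998655329831
  rect ((0.5754642486572266, -0.13880616426467896), (0.14568236470222473, 0.14772015810012817), 81.61211395263672) circ ((0.5761078596115112, -0.1379919946193695), 0.09660085290670395)
stirhouse 1585 0.08956304098047307
  rect ((0.5405787229537964, -0.13354703783988953), (0.15824496746063232, 0.22423110902309418), 81.96491241455078) circ ((0.5408153533935547, -0.1318700909614563), 0.1339644491672516)
balance 800 0.0795635394210692
  rect ((0.476196825504303, -0.3954103887081146), (0.11434286832809448, 0.11234807968139648), 89.27590942382812) circ ((0.47603723406791687, -0.3957158327102661), 0.05844810977578163)
balhouse 2198 0.057647190294848744
  rect ((0.44464951753616333, -0.3945993185043335), (0.1760389506816864, 0.23166726529598236), 89.50567626953125) circ ((0.44532522559165955, -0.39389151334762573), 0.14155110716819763)
flask [130   0   0   0   0 649 233 479 355  61  58  52  55  47  36  21  13   6
  29  74   3   0   0]
beaker [  0   0   0   0   0   0   0   0   0   1 779 100  12  14  23  12  14  96
   0   0   0   0   0]
cru [  0   0   0   0   0   0   0   0   0   0   0   0   5 825  91  26  28  71
   1   0   0   0   0]
```

View pics/topcrop.png

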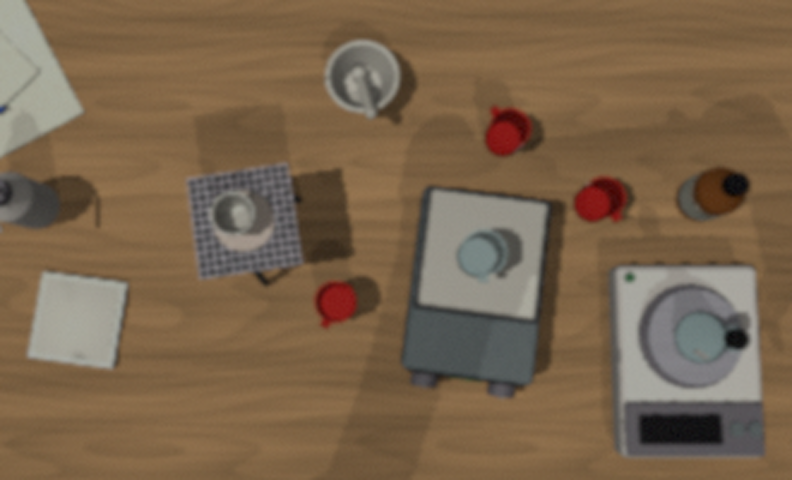

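View pics/scenecrop.png

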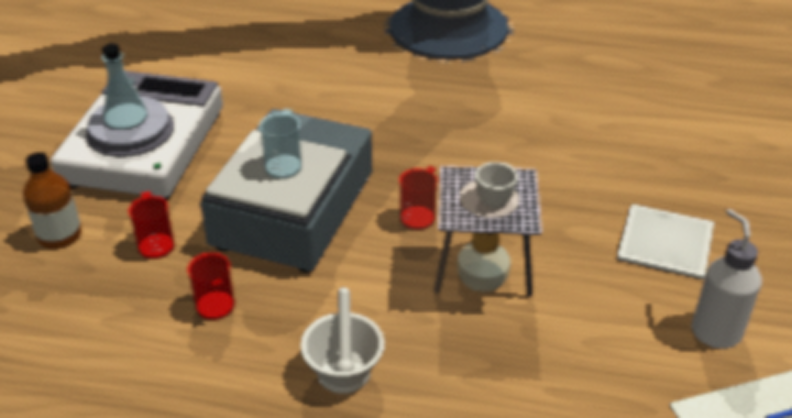

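Run:
```python
from h import *
for n in('top0','scene0'):
    f=load(n); P=cloud(f).reshape(-1,3); P=P[~np.isnan(P[:,0])]
    def near(c,r,lo,hi): 
        m=(np.hypot(P[:,0]-c[0],P[:,1]-c[1])<r)&(P[:,2]>lo)&(P[:,2]<hi); return P[m]
    print(n)
    for nm,c,r,bands in [('flask',(.476,-.396),.06,[(.185,.21),(.15,.18),(.12,.14),(.1,.12)]),('beaker',(.576,-.138),.06,[(.165,.185),(.12,.165)]),('cru',(.615,.1436),.06,[(.165,.185),(.145,.165)])]:
        for lo,hi in bands:
            Q=near(c,r,lo,hi)
            if len(Q)<5: print(nm,lo,'few');continue
            A=np.c_[Q[:,:2]*2,np.ones(len(Q))]; s=np.linalg.lstsq(A,(Q[:,:2]**2).sum(1),rcond=None)[0]
            e=cv2.minEnclosingCircle(Q[:,:2].astype(np.float32))
            print(nm,lo,len(Q),'med',np.median(Q,0).round(4),'lsq',s[:2].round(4),np.sqrt(s[2]+s[0]**2+s[1]**2).round(4),'enc',np.round(e[0],4),round(e[1],4))
    for nm,c,r in [('wash',(.60,.40),.14),('brown',(.62,-.42),.1),('mort',(.78,0),.1)]: 
        Q=near(c,r,.04,.2); e=cv2.minEnclosingCircle(Q[:,:2].astype(np.float32)); print(nm,np.median(Q,0).round(3),e,Q[:,2].max())
    if n=='top0':
        im=f['image'].astype(int); m=((im.min(2)>150)).astype(np.uint8); m[:, :170]=0;m[:,235:]=0;m[:215]=0;m[270:]=0
        cs=max(cv2.findContours(m,0,1)[0],key=cv2.contourArea).reshape(-1,2)
        w=np.array([ray(f,u,v,.008)[:2] for u,v in cs],np.float32); print('tile',cv2.minAreaRect(w))
    hs=cv2.cvtColor(f['image'],cv2.COLOR_RGB2HSV); I=f['image'].astype(int)
    m=((I[...,0]>110)&(I[...,1]<60)&(I[...,2]<60)).reshape(-1)
    PP=cloud(f).reshape(-1,3)
    k,lab,st,ce=cv2.connectedComponentsWithStats(m.reshape(400,640).astype(np.uint8))
    for i in range(1,k):
        if st[i,4]>60:
            Q=PP[lab.reshape(-1)==i]; print('red',ce[i].round(),np.nanmedian(Q,0).round(3),np.nanmin(Q,0).round(3),np.nanmax(Q,0).round(3))
```

```text
top0
flask 0.185 89 med [ 0.4739 -0.3981  0.1968] lsq [ 0.4742 -0.399 ] 0.0096 enc [ 0.4737 -0.3985] 0.0138
flask 0.15 40 med [ 0.4759 -0.3899  0.1596] lsq [ 0.4741 -0.3991] 0.0119 enc [ 0.4743 -0.3953] 0.0126
flask 0.12 102 med [ 0.4728 -0.385   0.1287] lsq [ 0.474  -0.3991] 0.0195 enc [ 0.4741 -0.3973] 0.023
flask 0.1 110 med [ 0.4753 -0.3801  0.1094] lsq [ 0.4739 -0.3993] 0.0254 enc [ 0.4739 -0.3981] 0.0288
beaker 0.165 102 med [ 0.5688 -0.1327  0.1751] lsq [ 0.5702 -0.1304] 0.025 enc [ 0.5686 -0.1291] 0.0301
beaker 0.12 69 med [ 0.5748 -0.1374  0.143 ] lsq [ 0.5716 -0.1298] 0.0234 enc [ 0.5718 -0.1297] 0.0243
cru 0.165 88 med [0.6226 0.1549 0.1738] lsq [0.6182 0.1499] 0.0232 enc [0.6187 0.1503] 0.0251
cru 0.145 75 med [0.6263 0.1603 0.15  ] lsq [0.6185 0.1498] 0.0197 enc [0.6182 0.1491] 0.0227
wash [0.646 0.423 0.107] ((0.6412514448165894, 0.43221449851989746), 0.04078960046172142) 0.17449220894166537
brown [ 0.56  -0.421  0.063] ((0.597792387008667, -0.4167318046092987), 0.08545848727226257) 0.14042301903662446
mort [0.811 0.004 0.055] ((0.8013671636581421, 0.005279541481286287)
[... 1180 characters left out ...]
 0.0216 enc [0.6198 0.1527] 0.0256
wash [0.671 0.434 0.099] ((0.6454850435256958, 0.4348941445350647), 0.0419197678565979) 0.1707670541967828
brown [ 0.645 -0.419  0.061] ((0.6014167666435242, -0.4162203073501587), 0.08740407973527908) 0.13956557941875958
mort [0.792 0.003 0.053] ((0.8052025437355042, 0.002818148583173752), 0.05462826415896416) 0.08678371464795985
red [173. 183.] [ 0.659 -0.416  0.1  ] [ 0.642 -0.429  0.084] [ 0.671 -0.405  0.109]
red [339. 198.] [0.543 0.045 0.023] [ 0.529  0.022 -0.002] [0.55  0.065 0.048]
red [221. 211.] [ 0.669 -0.281  0.021] [ 0.644 -0.306  0.002] [ 0.675 -0.268  0.045]
red [247. 238.] [ 0.758 -0.167  0.024] [ 0.735 -0.195 -0.001] [ 0.764 -0.153  0.052]
```

The candidates for "the beaker" are the clear blue-tinted glass on the stirrer at top (371,216) and the red cups at (310,236), (381,164) and (419,193). The enlarged crop confirms the clear one on the stirrer, with its base at crop (482,255) and its spout at (500,272), pointing towards the robot. I'll refine the station centres from the second view and check IK.

Run:
```python
from h import *
from plant import robot
for n in ('top0','scene0'):
    f=load(n); P=cloud(f).reshape(-1,3); P=P[~np.isnan(P[:,0])]
    for nm,c,r,h in [('tile',(.502,.379),.1,.008),('tripod',(.615,.1436),.1,.133),('stirrer',(.576,-.138),.115,.104),('balance',(.476,-.396),.07,.078)]:
        m=(np.hypot(P[:,0]-c[0],P[:,1]-c[1])<r)&(abs(P[:,2]-h-.001)<(.004 if nm!='tile' else .0035)); q=P[m][:,:2].astype(np.float32)
        print(n,nm,m.sum(),cv2.minAreaRect(q),np.round(cv2.minEnclosingCircle(q)[0],4))
for nm,p,z in [('beaker',(.571,-.13),.141),('tile',(.502,.379),.045),('flask',(.476,-.398),.171),('cru',(.6195,.151),.15),('stir',(.576,-.138),.197),('bal',(.476,-.396),.096)]:
    az=np.arctan2(p[1],p[0])
    for o in(0,np.pi/2,-np.pi/2):
        print(nm,round(o,1),[None if j is None else np.round(j,2) for j in [robot.inverse_kinematics([*p,zz],[np.pi,0,az+o]) for zz in (z,.33)]])
```

```text
top0 tile 1192 ((0.5040737390518188, 0.3843444585800171), (0.18526814877986908, 0.1849893480539322), 9.997395515441895) [0.5013 0.3792]
top0 tripod 1479 ((0.6148663759231567, 0.14361295104026794), (0.12031394243240356, 0.12046774476766586), 8.200859069824219) [0.6152 0.1432]
top0 stirrer 1945 ((0.5773850679397583, -0.13874635100364685), (0.13986480236053467, 0.1418391317129135), 81.95416259765625) [ 0.5761 -0.138 ]
top0 balance 768 ((0.476196825504303, -0.3954103887081146), (0.11434286832809448, 0.11234807968139648), 89.27590942382812) [ 0.476  -0.3957]
scene0 tile 931 ((0.5021559596061707, 0.37887293100357056), (0.1594947725534439, 0.13107962906360626), 5.8420820236206055) [0.502  0.3654]
scene0 tripod 1029 ((0.6167025566101074, 0.14532944560050964), (0.12502209842205048, 0.1201600655913353), 7.817007064819336) [0.6151 0.1444]
scene0 stirrer 1121 ((0.5791666507720947, -0.13678838312625885), (0.14121685922145844, 0.14156444370746613), 82.28536987304688) [ 0.5794 -0.1374]
scene0 balance 378 ((0.482363760471344, -0.3917640149593353), (0.10617677867412567, 0.11447747051715851), 28.48668
[... 1594 characters left out ...]
 1.01, -0.27]), array([ 0.54,  0.31, -0.48,  1.6 ,  0.15,  1.27, -0.21])]
stir 1.6 [array([ 0.68,  0.47, -0.69,  1.76,  0.34,  1.04,  1.2 ]), array([ 0.7 ,  0.35, -0.71,  1.59,  0.24,  1.29,  1.29])]
stir -1.6 [array([ 0.29,  0.38, -0.16,  1.78,  0.07,  0.98, -1.71]), array([ 0.33,  0.28, -0.21,  1.61,  0.06,  1.26, -1.7 ])]
bal 0 [array([ 0.77,  0.54, -0.2 ,  1.8 ,  0.14,  0.82, -0.19]), array([ 0.79,  0.33, -0.22,  1.55,  0.07,  1.27, -0.13])]
bal 1.6 [array([ 0.99,  0.59, -0.5 ,  1.78,  0.36,  0.86,  1.2 ]), array([ 1.02,  0.37, -0.54,  1.53,  0.19,  1.3 ,  1.34])]
bal -1.6 [array([ 0.55,  0.53,  0.11,  1.81, -0.08,  0.8 , -1.57]), array([ 0.56,  0.31,  0.08,  1.56, -0.03,  1.27, -1.61])]
```

```bash
cat >> h.py <<'E'
PI=np.pi
ST=dict(tripod=(.6157,.1443,.133),stirrer=(.5775,-.138,.104),balance=(.477,-.395,.078),tile=(.502,.379,.008))
TR=.33
def att(p,o): return [PI,0,np.arctan2(p[1],p[0])+o]
def stat(robot,m):
    s=robot.sense(); print(m,'t%.1f'%s['t'],s['tcp_pos'].round(4),'open %.3f'%s['opening'],'F',s['wrist_force'].round(1))
def over(robot,p,o,vel=.3):
    c=robot.sense()['tcp_pos']
    if c[2]<TR-.005: robot.move_straight([c[0],c[1],TR],vel=.2)
    robot.move_straight([p[0],p[1],TR],vel=vel,attitude=att(p,o)); stat(robot,'over')
def pick(robot,p,zt,o,N,op=1.0):
    robot.grip(op); over(robot,p,o)
    robot.move_straight([p[0],p[1],zt+.03],vel=.2)
    hit=robot.move_straight([p[0],p[1],zt],vel=.06,contact_N=6); stat(robot,'down hit %s'%hit)
    if hit: return False
    robot.grip(0.0,strength=N); stat(robot,'gripped')
    robot.move_straight([p[0],p[1],zt+.02],vel=.05); stat(robot,'lifted')
    return True
def place(robot,p,zt,o,op=1.0):
    over(robot,p,o,vel=.22)
    robot.move_straight([p[0],p[1],zt+.02],vel=.15); stat(robot,'pre')
    hit=robot.move_straight([p[0],p[1],zt-.003],vel=.02,contact_N=3); stat(robot,'set hit %s'%hit)
def release(robot,op=1.0):
    robot.grip(op); c=robot.sense()['tcp_pos']
    robot.move_straight([c[0],c[1],c[2]+.04],vel=.08); robot.move_straight([c[0],c[1],TR],vel=.25); stat(robot,'released')
def snap(robot,name):
    for n in("top","scene"):
        f=robot.grab_frame(n); np.savez(f"{n}_{name}.npz",**f)
        I=f["image"][110:310,170:500] if n=="top" else f["image"][60:290,140:510]
        cv2.imwrite(f"pics/{n}_{name}.png",cv2.resize(I[:,:,::-1],None,fx=2,fy=2,interpolation=cv2.INTER_CUBIC))
E
python3 - <<'E'
from h import *
from plant import robot
p=(.571,-.130); zs=.104+.037
print(pick(robot,p,zs,-PI/2,30)); snap(robot,'b1')
E
```

```text
over t2.9 [ 0.5705 -0.1311  0.3299] open 1.002 F [0.2 0.4 0.6]
down hit False t4.5 [ 0.5711 -0.13    0.1408] open 0.997 F [ 0.2  0.8 -1.1]
gripped t5.0 [ 0.5714 -0.13    0.1416] open 0.582 F [ 0.6 -1.2  2.5]
lifted t5.5 [ 0.571  -0.1301  0.1612] open 0.579 F [-0.5 -0.1 -1. ]
True
```

View pics/scene_b1.png

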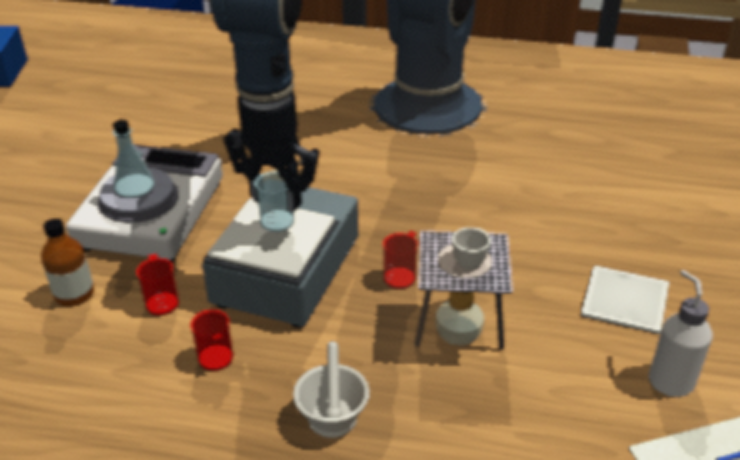

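The beaker is held upright just above the plate, at scene-crop (275,200). Next I'll park it on the tile.

```bash
cat >> h.py <<'E'
def setdown(robot,p,zt,o,op=1.0,N=4):
    over(robot,p,o,vel=.22)
    robot.move_straight([p[0],p[1],zt+.02],vel=.15); robot.sleep(.4); stat(robot,'pre')
    for i in range(4):
        hit=robot.move_straight([p[0],p[1],zt-.003],vel=.02,contact_N=N); stat(robot,'set hit %s'%hit)
        if robot.sense()['tcp_pos'][2]<zt+.004: release(robot,op); return True
    return False
E
python3 - <<'E'
from h import *
from plant import robot
print(setdown(robot,ST['tile'],.008+.037,-PI/2)); snap(robot,'b2')
E
```

```text
over t9.1 [0.5025 0.3781 0.3301] open 0.579 F [ 1.2  0.6 -0.2]
pre t11.4 [0.502  0.379  0.0651] open 0.581 F [ 0.1 -0.3 -0.7]
set hit True t12.3 [0.5019 0.3789 0.0456] open 0.579 F [-0.7 -0.7  4.8]
released t14.5 [0.5008 0.3775 0.3282] open 0.996 F [ 1.2  0.2 -0.4]
True
```

View pics/scene_b2.png

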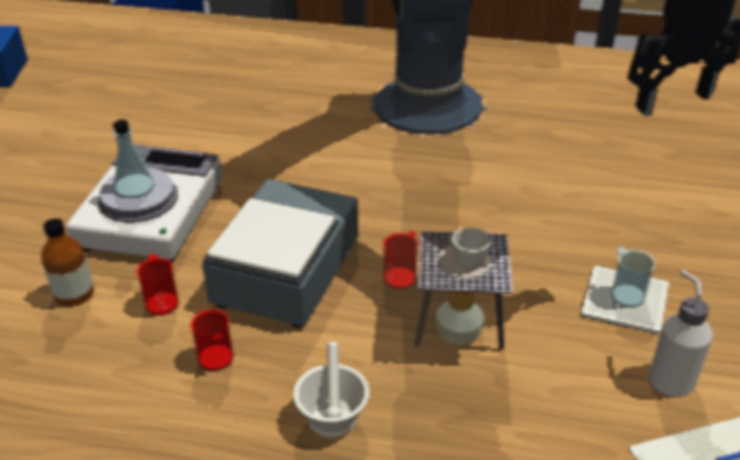

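The beaker stands upright on the tile at scene-crop (630,278). Next is the flask, gripped at its lip.

Run:
```python
from h import *
from plant import robot
print(pick(robot,(.476,-.398),.078+.093,-PI/2,30,op=.7)); snap(robot,'f1')
```

```text
over t17.8 [ 0.4765 -0.397   0.3301] open 0.700 F [-0.5  0.6 -0.2]
down hit False t19.2 [ 0.4761 -0.3981  0.1709] open 0.700 F [-0.6  0.1  0.4]
gripped t19.6 [ 0.4762 -0.3984  0.1716] open 0.316 F [-1.2 -1.   2.4]
lifted t20.1 [ 0.476  -0.398   0.1912] open 0.315 F [-0.3  0.5 -1. ]
True
```

View pics/scene_f1.png

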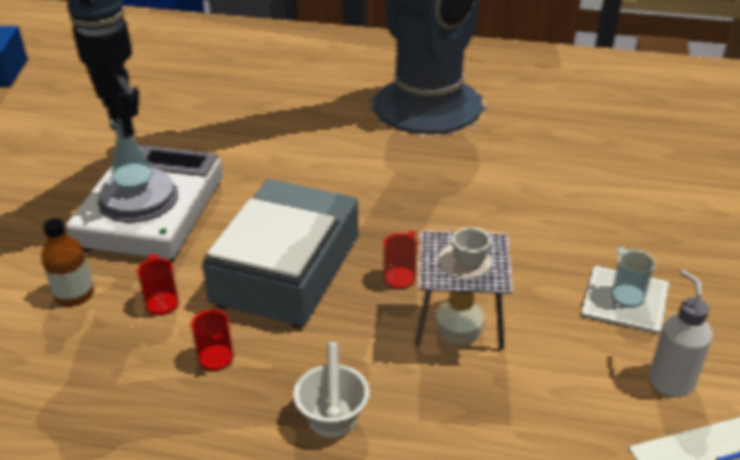

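The flask hangs upright from the jaws at scene-crop (130,170), and the opening of 0.315 (about 27 mm) fits the lip. Now I'll set it on the stirrer.

Run:
```python
from h import *
for n in ('top_b2','scene_b2'):
    P=cloud(load(n)).reshape(-1,3); P=P[~np.isnan(P[:,0])]
    m=(np.hypot(P[:,0]-.576,P[:,1]+.138)<.115)&(abs(P[:,2]-.105)<.005); print(n,cv2.minAreaRect(P[m][:,:2].astype(np.float32)),P[m].mean(0))
from plant import robot
print(setdown(robot,ST['stirrer'],.104+.093,-PI/2,op=.7)); snap(robot,'f2')
```

```text
top_b2 ((0.5777387619018555, -0.13704705238342285), (0.14531245827674866, 0.14196451008319855), 82.03314971923828) [ 0.57572136 -0.13815803  0.10557249]
scene_b2 ((0.578767716884613, -0.1366824358701706), (0.1414322853088379, 0.14427024126052856), 82.1273193359375) [ 0.58286707 -0.13536643  0.10419484]
over t22.5 [ 0.577  -0.1399  0.3299] open 0.314 F [ 0.2 -0.6 -0.9]
pre t23.8 [ 0.5776 -0.138   0.2173] open 0.315 F [-0.1 -0.5 -1.2]
set hit True t24.7 [ 0.5774 -0.1384  0.1975] open 0.313 F [-0.3 -1.4  4.8]
released t26.3 [ 0.5763 -0.1379  0.3301] open 0.703 F [-0.1  0.  -0.5]
True
```

View pics/scene_f2.png

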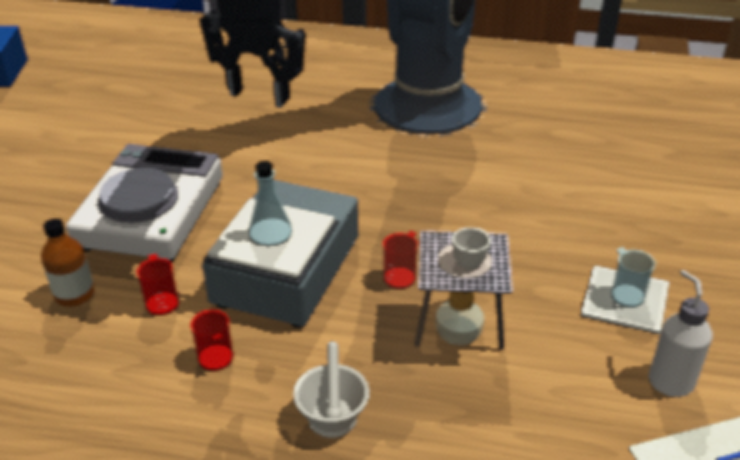

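The flask stands on the stirrer plate at scene-crop (270,215). Next is the crucible.

Run:
```python
from h import *
from plant import robot
for n in ('top_f2','scene_f2'):
    P=cloud(load(n)).reshape(-1,3); P=P[~np.isnan(P[:,0])]
    m=(np.hypot(P[:,0]-.477,P[:,1]+.395)<.068)&(abs(P[:,2]-.079)<.005); print(n,cv2.minEnclosingCircle(P[m][:,:2].astype(np.float32)),P[m].mean(0))
print(pick(robot,(.6195,.151),.133+.019,-PI/2,30)); snap(robot,'c1')
```

```text
top_f2 ((0.4755643606185913, -0.39604151248931885), 0.058178916573524475) [ 0.47482669 -0.3984295   0.07959004]
scene_f2 ((0.4761134386062622, -0.3950648605823517), 0.06058741360902786) [ 0.47941921 -0.3933435   0.07827652]
over t27.9 [0.6198 0.1486 0.3299] open 0.995 F [ 0.4 -0.1  1. ]
down hit False t29.4 [0.6195 0.1511 0.1518] open 1.000 F [-0.6 -0.3  0.2]
gripped t29.9 [0.6199 0.151  0.1527] open 0.579 F [ 0.2 -0.8  3.5]
lifted t30.4 [0.6195 0.151  0.1721] open 0.580 F [-0.6  0.1 -0.8]
True
```

View pics/scene_c1.png

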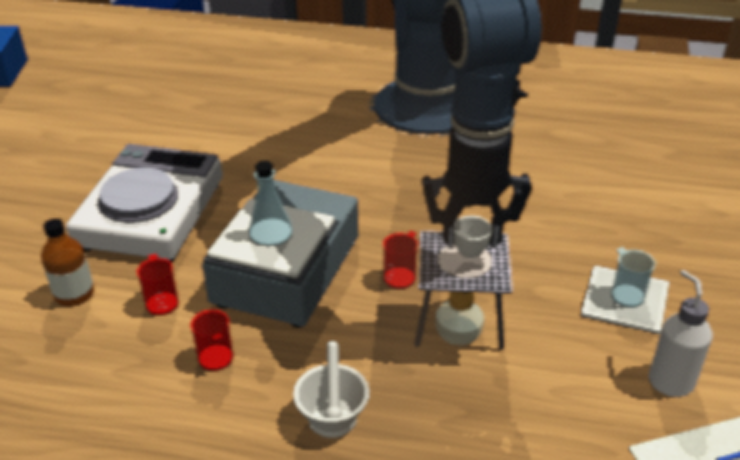

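The crucible is held level above the gauze at scene-crop (472,235). I'll set it on the pan.

Run:
```python
from h import *
from plant import robot
print(setdown(robot,(.4765,-.3955),.078+.019,-PI/2)); snap(robot,'c2')
```

```text
over t34.2 [ 0.477  -0.3947  0.3301] open 0.580 F [ 0.3 -0.4 -0.1]
pre t36.2 [ 0.4766 -0.3955  0.1172] open 0.582 F [ 0.4  0.3 -1. ]
set hit True t37.1 [ 0.4765 -0.3955  0.0977] open 0.581 F [-1.  -0.6  4.5]
released t39.1 [ 0.475  -0.3944  0.328 ] open 0.997 F [-0.2 -0.3 -1.3]
True
```

View pics/scene_c2.png

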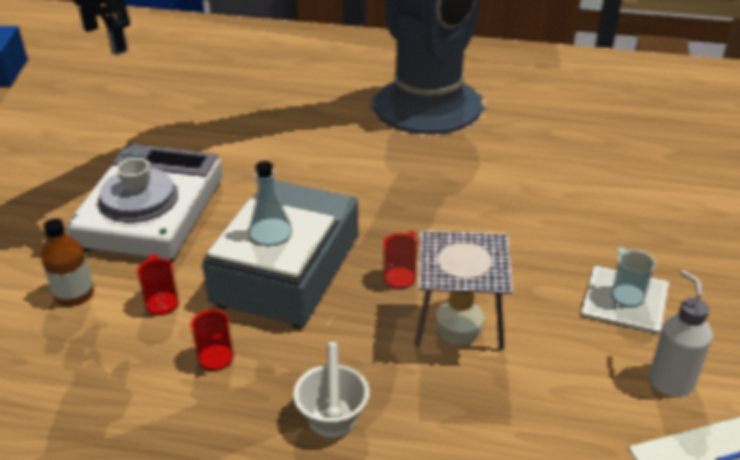

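The crucible is on the pan at scene-crop (134,177). I'll re-measure the now bare gauze and the beaker, then move the beaker onto the gauze.

Run:
```python
from h import *
T=[];B=[]
for n in ('top_c2','scene_c2'):
    P=cloud(load(n)).reshape(-1,3); P=P[~np.isnan(P[:,0])]
    m=(np.hypot(P[:,0]-.615,P[:,1]-.144)<.1)&(abs(P[:,2]-.134)<.006); r=cv2.minAreaRect(P[m][:,:2].astype(np.float32)); T.append(r[0])
    m=(np.hypot(P[:,0]-.502,P[:,1]-.379)<.06)&(P[:,2]>.03)&(P[:,2]<.09);Q=P[m]
    s=np.linalg.lstsq(np.c_[Q[:,:2]*2,np.ones(len(Q))],(Q[:,:2]**2).sum(1),rcond=None)[0]; B.append(s[:2]); print(r,s[:2],np.sqrt(s[2]+s[0]**2+s[1]**2))
t=np.mean(T,0); b=np.mean(B,0); print(t,b)
assert np.hypot(*(t-ST['tripod'][:2]))<.005 and np.hypot(*(b-ST['tile'][:2]))<.006
from plant import robot
if pick(robot,b,.008+.037,-PI/2,30): print(setdown(robot,t,.133+.037,-PI/2))
snap(robot,'d')
```

```text
((0.6151622533798218, 0.1437671035528183), (0.12061502039432526, 0.12047315388917923), 8.280466079711914) [0.50228559 0.37837161] 0.024054700957534564
((0.6159232258796692, 0.14511385560035706), (0.12495515495538712, 0.12015044689178467), 8.427641868591309) [0.50459264 0.38084054] 0.024053017339788336
[0.61554274 0.14444048] [0.50343912 0.37960607]
over t42.1 [0.5039 0.3786 0.3301] open 1.002 F [-0.1 -0.1  0.8]
down hit False t44.2 [0.5033 0.3797 0.0448] open 1.003 F [-0.2  0.   0.4]
gripped t44.6 [0.5037 0.3799 0.0456] open 0.582 F [ 0.9 -0.1  2.3]
lifted t45.2 [0.5035 0.3795 0.0653] open 0.578 F [-0.2 -0.3  0.1]
over t48.0 [0.6147 0.1467 0.3301] open 0.584 F [ 0.1  0.4 -0.2]
pre t49.5 [0.6157 0.1445 0.1903] open 0.578 F [-0.1 -0.6 -0.9]
set hit True t50.4 [0.6154 0.1444 0.1705] open 0.579 F [-1.3 -0.2  3.7]
released t52.1 [0.6141 0.1438 0.3291] open 1.001 F [-1.  -0.5 -0.1]
True
```

View pics/scene_d.png

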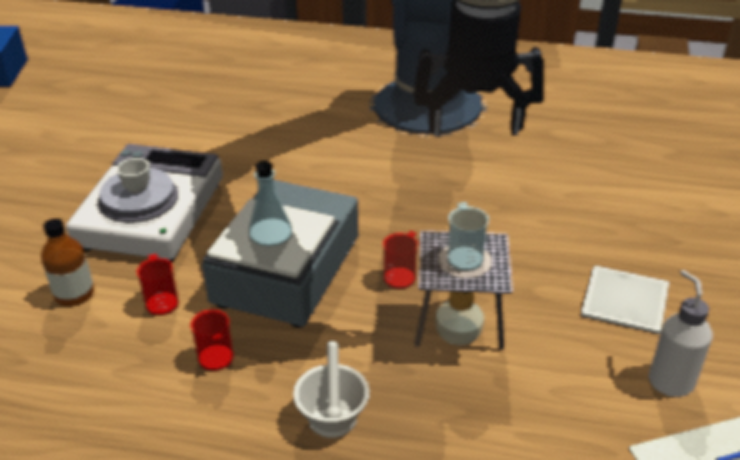

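View pics/top_d.png

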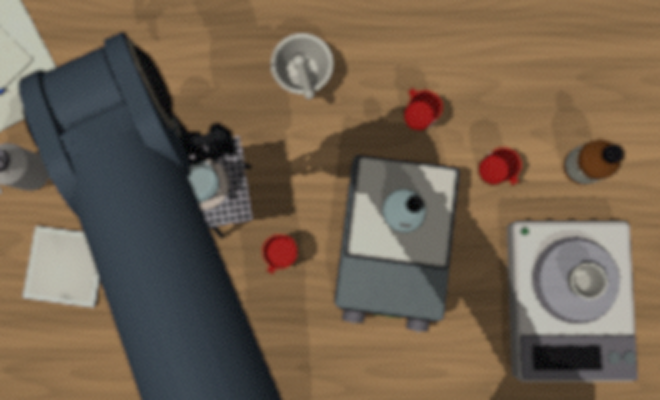

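All three vessels are in place. I'll move the arm clear and measure the final offsets.

Run:
```python
from h import *
from plant import robot
robot.move_straight([.46,.05,.40],vel=.2); robot.sleep(.5)
snap(robot,'e')
for n in ('top_e','scene_e'):
    f=load(n);P=cloud(f).reshape(-1,3); P=P[~np.isnan(P[:,0])]
    for nm,c,lo,hi,full in [('beaker','tripod',.15,.215,.203),('flask','stirrer',.125,.19,0),('flasktop','stirrer',.21,.23,0),('crucible','balance',.09,.13,0)]:
        c=ST[c]; m=(np.hypot(P[:,0]-c[0],P[:,1]-c[1])<.055)&(P[:,2]>lo)&(P[:,2]<hi);Q=P[m]
        if nm=='flask': Q=Q[abs(Q[:,2]-.14)<.01]
        if len(Q)<8: print(n,nm,'few'); continue
        s=np.linalg.lstsq(np.c_[Q[:,:2]*2,np.ones(len(Q))],(Q[:,:2]**2).sum(1),rcond=None)[0]
        print(n,nm,len(Q),'off mm',((s[:2]-c[:2])*1000).round(1),'r',np.sqrt(s[2]+s[0]**2+s[1]**2).round(4),'zmax-h',(Q[:,2].max()-c[2]).round(4))
stat(robot,'end')
```

```text
top_e beaker 207 off mm [-2.6 -0.9] r 0.0243 zmax-h 0.0751
top_e flask 101 off mm [-1.4 -2.2] r 0.0244 zmax-h 0.0458
top_e flasktop 85 off mm [-1.7 -1.8] r 0.0095 zmax-h 0.1229
top_e crucible 189 off mm [-2.2  1.8] r 0.0222 zmax-h 0.0456
scene_e beaker 496 off mm [0.2 1.5] r 0.024 zmax-h 0.0731
scene_e flask 128 off mm [ 2.3 -0. ] r 0.0217 zmax-h 0.046
scene_e flasktop 68 off mm [ 1.7 -0.6] r 0.0096 zmax-h 0.1212
scene_e crucible 210 off mm [-1.   2.2] r 0.0226 zmax-h 0.0437
end t53.9 [0.46 0.05 0.4 ] open 1.002 F [ 0.7 -0.1 -0.5]
```

View pics/top_e.png

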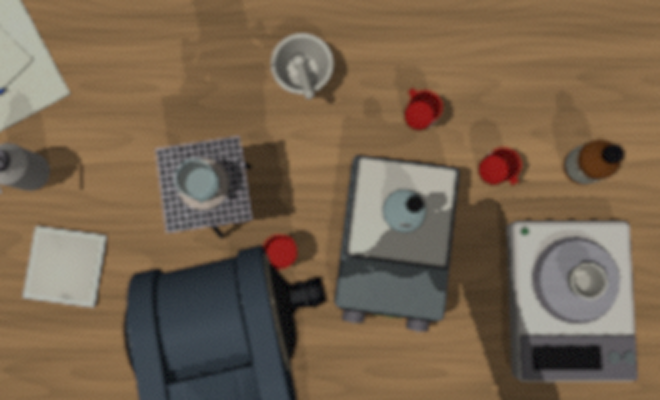

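The view shows the beaker at crop (202,182), the flask at (407,208) and the crucible at (587,280). All are upright and within about 3 mm of their station centres, and the bystanders haven't moved.

```bash
python3 -c "
from plant import robot
robot.close_job()"
```

```text
the job is handed in; nothing more can be done
```

The three vessels are at their new stations and the job is handed in, with the last reading at about 54 s of the 122 s allowed. I parked the beaker on the tile, then moved the flask to the stirrer, the crucible to the balance pan and the beaker to the tripod gauze. Each was set down until contact was felt, then released.

In the last check, both cameras put every vessel within about 3 mm of the middle of its surface. They looked upright, at the expected heights, and the arm was clear of everything. The two cameras disagreed with each other by up to about 4 mm, which is well inside the 15 mm limit. By eye, the wash bottle, brown bottle and mortar had not moved; I did not measure them. No check failed.

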